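Load a slide cassette up the scanner's intake ramp

ROBOT

A 6-joint arm with a two-finger parallel gripper is mounted at the origin on a cart in front of the work surface, level with it; the furniture and walls round the work are solid. World frame = base frame: x ahead of the robot, y to its left, z up, the work surface at z = 0. Lengths are in m, angles in rad, forces in N, time in s.
With the tool pointing down it reaches from about 0.25 to 0.775 m from the base axis. Payload 4 kg.
Tool frame: the origin (TCP) lies midway between the tips of the shut fingers; the grasp point (between the pads) lies pinch_z behind it (pinch_z is the distance from the TCP to the grasp point, in m); z points along the fingers, y is the line along which they close (so a half turn about z gives the same grasp; the last joint's range is limited). The gripper opens to 85 mm and grips with 20 to 120 N. Pads are 22 mm wide; open, the fingers measure 114 mm over their backs; the gripper's body (76 mm by 85 mm) begins 54 mm behind the grasp point. The pads swing forward as they close: fully open they stand 13 mm farther back than shut.
Start: joints at [-1.366, 0.087, 1.371, -0, 1.684, -0.103], TCP at [0.167, -0.524, 0.231] pointing down, gripper open.
Joint ranges: [-3.1, 3.1], [-0.76, 2.03], [0.27, 2.55], [-1.08, 4.22], [0.17, 2.65], [-2.57, 2.57]. Speed limits (rad/s): [2.79, 2.79, 3.14, 3.14, 3.14, 3.14].

INTERFACE

Orientations are given as a rotation vector (axis times angle).
In Python, from plant import * gives the robot as it stands.
- The arm moves only by the tool servo_tool, never from a script. Its argument "rows" is a list of rows, each a list of 3 entries, a list of its own where there are three numbers: the gripper's target within -1 to 1 (shut at 1, half-way at 0, fully open at -1), then the shift along the tool's x, y, z in cm, then the turn, a rotation vector about the tool's x, y, z in rad. In form: [[hand, [x, y, z], [rx, ry, rz]], ...]. A call has 1 to 10 rows; each row shifts and turns the commanded pose from where the row before left it, along the tool's axes as they then stand; what a row does not reach is not made up. A row lasts 1/10 s, in which the tool goes at most 50 mm and 8.59 degrees, less where a joint would pass 70% of its speed; a pose out of reach is approached as far as the arm can. A call is refused whole if a number of a shift passes 5 or a number of a turn 0.15, either way. A call with a gripper value outside its range is refused whole. The fingers move at their own pace and stop on an object; "force" is the grip in N (left out, the last holds). Time passes only in rows, so rows that do not move let the fingers close. It gives the time, the measured TCP pose, the force, the opening and the grip force at its end, in the units of the state.
- sense(): the state, without advancing time (a new reading comes with each control period).
- read_camera(name): name is "side" or "top"; returns a dict with "color" (480x640x3 uint8, blue, green, red), "z_map" (480x640 float32, m along the optical axis (not along the pixel's ray), 0 where there is no reading), "fx", "fy", "cx", "cy" (pixels), "rvec" (rotation vector, rad) and "tvec" (3), from world to camera coordinates, as OpenCV has them. Camera axes: x right, y down, z forward; pixel columns grow to the right and rows downward; lengths in m; the calibration is good to about 2 mm. A picture is of the moment at which its call begins.
- finish_job(): hands the job in; it is judged then, once.
Trained networks look in a picture, given as the dict that the camera call returned (one of the last four; its "shot" number tells which), for a name from the list of things; names that differ only in an ending like _2 or _b are one class to them, and where a whole thing is asked for, a point or a joint stands for the part that bears it (a point fixed in the world has none). Each returns a list of dicts, best first, with "p" (0 to 1); they miss things now and then, are a little off and sometimes report something else, mostly with a low value. They report only what shows in the picture. A call takes as long as a camera call. They do not tell look-alikes from the thing itself.
- masks_of(picture, target): "region" (480x640 bool, what is visible of it).
- mark_of(picture, target): "at" ([x, y, z] in m, in world coordinates, good to about 4 mm: a listed point, or the origin of a listed thing).
The state is a dict: "time_s": time; "qpos": joint angles; "joint_velocities": joint speeds; "effort": joint torques, N m; "tcp_pos": TCP position; "ee_rot": TCP orientation; "wrist_force": force on the tool from outside, world axes, zero at the start; "ft_torque": the same for the moment, N m; "opening": opening from 0.0 (shut) to 1.0 (fully open); "finger_force": force on a finger pad.
Only numpy, scipy, OpenCV 4.12 (cv2) and the standard library are available. Lean on these libraries where they do the work, as an engineer would, in place of code of your own. Each camera call takes 0.05 s, during which the arm holds its last target. There are 200 camera calls.

TASK

Take the slide cassette from the table and set it flat on the low end of the intake ramp, long side along the ramp, and let go of it there. Then push it from behind up between the guide rails and under the hood until it rests fully home against the buffer inside; press it home for a moment with about 8 N but never with 20 N or more, for the slides are glass, then back away and leave it there. Keep the cassette upright and leave the bottles and the vial where they stand.

Things in the scene. Friction and masses are not known exactly. Their poses are not given: they have to be found in the camera images.
- cassette: white open-topped slide cassette full of upright glass slides: a stiff box 80 mm long (its x), 52 mm wide (its y), 34 mm tall, both ends alike; 0.17 to 0.35 kg. It starts flat on the table. Origin: centre of the underside; z up. Grip it across the 52 mm width, in the upper 22 mm so that the tips stay clear of the ramp's 8 mm rails.
- ramp: fixed aluminium intake ramp, 110 mm wide, 290 mm long up the slope, which rises at 0.175 rad (10 degrees) along its own +x. Origin: on the table below the middle of the low edge; x level, pointing uphill, y left across, z up. Moderate friction: pushing the cassette up takes about 1 to 8 N and it does not slip back when let go.
- lane_foot (a point): point on the sliding surface (lane) at the middle of the low edge, 4 mm above the ramp's origin. Distances s in these notes run up the slope from here. The lane is open up to s = 60 mm; a cassette centred near s = 55 mm stands at the low end.
- rail_mouth (a point): on the lane's middle line at s = 60 mm, where two steel guide rails begin (8 mm high, 6 mm thick): inner faces about 79 mm apart here, closing like a funnel until s = 113 mm, then parallel and 56 mm apart to the top (2 mm of play on each side of the cassette).
- hood_mouth (a point): on the lane's middle line at s = 205 mm, below the front edge of the grey hood that covers the lane from here to s = 280 mm: underside 40 mm, top 44 mm above the lane, 86 mm wide, open in front.
- stop_block: dark steel block under the hood, fixed; origin on the lane's middle line at s = 270 mm. A rigid buffer plate (44 mm wide, 3 to 31 mm above the lane) stands out from it downhill, set differently each time and not measured: its face is anywhere from s = 223 to 243 mm. It does not yield, force rises steeply: go slowly (10 mm/s or less) and stop when the push has risen some 7 N over the sliding force.
- seat_pin (a joint): travel of the small brass seat pin that stands 5 mm out of the buffer's face at rest: about 0 when free, grows as the cassette pushes it in (very light spring, under 0.4 N), about 0.005 m when the cassette lies against the buffer.
- oil_bottle: brown dropper bottle, 27 mm across, 76 mm tall, bystander to the right of the ramp; origin centre of its underside.
- lens_spray: small pump spray bottle, 31 mm across, 104 mm tall, bystander to the left of the ramp; origin centre of its underside.
- vial_c: brown screw-cap vial, 21 mm across, 52 mm tall, bystander; origin centre of its underside.
Mind the look-alikes: they are no part of the job. Leave any green look-alike of the cassette alone.

How it is judged:
On the way, in this order (a step that is already met when the one before it is completed fails the run):
1. the cassette stands flat on the low end of the ramp, lengthwise, let go by the robot (angle between the y axis of cassette and the y axis of ramp, either way round below 0.12 rad and angle between cassette's own z axis and vertical between 0.12 and 0.23 rad and x of cassette in the frame of ramp between 0.025 and 0.12 m and contact force between each of the arm, the fingers and cassette below 0.05 N and linear speed of cassette below 0.02 m/s), for 0.2 s.
2. the cassette is pressed home against the buffer with more than 3 N (angle between the y axis of cassette and the y axis of ramp, either way round below 0.12 rad and angle between cassette's own z axis and vertical between 0.12 and 0.23 rad and contact force between cassette and stop_block above 3 N and value of joint seat_pin above 0.0035 m), for 0.2 s.
At the end, for the whole second after the job is handed in: the cassette lies flat between the rails at the top of the ramp (within 0.12 rad of the ramp's direction, within 8 mm of its middle line), at rest, with its front within 1.5 mm of the buffer (seat pin in by more than 3.5 mm) (angle between the y axis of cassette and the y axis of ramp, either way round below 0.12 rad and angle between cassette's own z axis and vertical between 0.12 and 0.23 rad and value of joint seat_pin above 0.0035 m and x of cassette in the frame of ramp above 0.16 m and y of cassette in the frame of ramp between -0.008 and 0.008 m and linear speed of cassette below 0.01 m/s); the robot touches nothing.
It fails at once if the cassette bears on the buffer or stop block with 20 N or more (contact force between cassette and stop_block above 20 N).
It fails at once if the cassette is tipped by more than about 35 degrees (angle between cassette's own z axis and vertical above 0.6 rad).
It fails at once if the dropper bottle is moved by more than 25 mm or knocked over (distance of oil_bottle from where it was at the start of the episode above 0.025 m or angle between oil_bottle's own z axis and vertical above 0.5 rad).
It fails at once if the spray bottle is moved by more than 25 mm or knocked over (distance of lens_spray from where it was at the start of the episode above 0.025 m or angle between lens_spray's own z axis and vertical above 0.5 rad).
It fails at once if the vial is moved by more than 25 mm or knocked over (distance of vial_c from where it was at the start of the episode above 0.025 m or angle between vial_c's own z axis and vertical above 0.5 rad).
It also fails if it takes over 67 s, if anything falls off the work surface, if the arm or the gripper's body presses on something with over 40 N, if the wrist force passes 120 N, or if a joint passes its speed limit or range.

## Working session

There is one attempt and no reset: what is moved stays moved. The work goes in short steps, Python scripts to look and compute and a tool call to move; the robot and the scene stay as the last step left them, time stands still between calls to the robot, and variables do not carry over. Pictures are saved under pics/ and viewed, at most 10 in all, crops included, and the job is handed in when it is done.

Besides the shell and the picture viewer there is one more tool, called after "Request:" as name(argument=value, ...) on one line, values as JSON. servo_tool: Moves the arm, as the interface text tells. Its arguments: {"type":"object","properties":{"rows":{"type":"array"},"force":{"type":"number"}},"required":["rows"]}

```bash
ls; mkdir -p pics; cat > h.py <<'E'
from plant import *
import numpy as np, cv2
from scipy.spatial.transform import Rotation as R
def world(p,mask=None):
    z=p["z_map"]; v,u=np.nonzero((z>0) if mask is None else (mask&(z>0)))
    d=z[v,u]; c=np.c_[(u-p["cx"])/p["fx"]*d,(v-p["cy"])/p["fy"]*d,d]
    M=R.from_rotvec(np.ravel(p["rvec"])).as_matrix()
    return (c-np.ravel(p["tvec"]))@M,u,v
def proj(p,X):
    q,_=cv2.projectPoints(np.float64(X).reshape(-1,1,3),np.float64(p["rvec"]),np.float64(p["tvec"]),np.array([[p["fx"],0,p["cx"]],[0,p["fy"],p["cy"]],[0,0,1.]]),None)
    return q[:,0]
E
cat > a.py <<'E'
from h import *
s=sense(); print({k:np.round(v,3).tolist() for k,v in s.items()})
for n in ["top","side"]:
    p=read_camera(n); im=p["color"].copy()
    for t in ["cassette","ramp","lane_foot","rail_mouth","hood_mouth","stop_block","oil_bottle","lens_spray","vial_c"]:
        for m in mark_of(p,t)[:3]:
            q=proj(p,m["at"])[0]; print(n,t,round(m["p"],2),np.round(m["at"],3),q.round())
            if m["p"]>.3: cv2.circle(im,tuple(int(a) for a in q),3,(0,0,255),-1); cv2.putText(im,t,tuple(int(a) for a in q),0,.4,(0,0,255),1)
    for m in masks_of(p,"cassette")[:3]:
        X,u,v=world(p,m["region"]); print(n,"mask",round(m["p"],2),len(u),u.mean(),v.mean(),np.percentile(X,[2,50,98],axis=0).round(3).tolist())
        k=X[:,2]>.028
        if k.sum()>20: print(cv2.minAreaRect(np.float32(X[k][:,:2]*1000)))
    cv2.imwrite(f"pics/{n}0.png",im)
E
python3 a.py; python3 -c "import plant;print(dir(plant))"
```

```text
pics
{'time_s': 0.0, 'qpos': [-1.366, 0.088, 1.372, -0.0, 1.684, -0.103], 'joint_velocities': [0.0, 0.001, -0.001, -0.0, -0.001, 0.0], 'effort': [-0.0, -35.188, -31.327, -0.0, 0.011, 0.0], 'tcp_pos': [0.167, -0.524, 0.23], 'ee_rot': [-3.102, -0.481, 0.0], 'wrist_force': [0.451, -0.578, -0.789], 'ft_torque': [-0.029, 0.023, 0.003], 'finger_force': 0.0, 'opening': 0.997}
top cassette 0.83 [ 0.511 -0.288 -0.001] [404. 272.]
top cassette 0.72 [0.375 0.007 0.001] [287. 325.]
top ramp 0.97 [ 0.496  0.021 -0.   ] [282. 277.]
top lane_foot 0.89 [0.495 0.023 0.004] [281. 277.]
top lane_foot 0.38 [0.69  0.055 0.047] [269. 198.]
top rail_mouth 0.66 [0.558 0.032 0.017] [278. 252.]
top hood_mouth 0.86 [0.69  0.054 0.046] [270. 198.]
top oil_bottle 0.67 [ 0.65  -0.135 -0.   ] [344. 218.]
top oil_bottle 0.24 [ 0.498  0.023 -0.   ] [282. 276.]
top lens_spray 0.73 [ 0.712  0.255 -0.006] [194. 194.]
top vial_c 0.67 [ 0.691 -0.241 -0.   ] [385. 203.]
top mask 0.75 669 286.84304932735427 324.1165919282511 [[0.342, -0.032, -0.002], [0.377, 0.007, 0.018], [0.411, 0.046, 0.039]]
((375.95269775390625, 7.183
[... 1000 characters left out ...]
al_c 0.42 [0.551 0.032 0.018] [303. 235.]
side mask 0.92 1592 300.2713567839196 336.69158291457285 [[0.472, -0.327, 0.001], [0.514, -0.297, 0.027], [0.558, -0.254, 0.035]]
((515.5477905273438, -288.4744873046875), (80.5803451538086, 55.141883850097656), 26.337636947631836)
side mask 0.65 1004 227.9422310756972 247.66633466135457 [[0.338, -0.039, -0.001], [0.379, -0.003, 0.028], [0.42, 0.086, 0.035]]
((378.2723083496094, 5.576496124267578), (82.88589477539062, 56.556365966796875), 54.687808990478516)
['PlanningError', '__builtins__', '__cached__', '__doc__', '__file__', '__loader__', '__name__', '__package__', '__spec__', 'finish_job', 'mark_of', 'masks_of', 'pinch_z', 'read_camera', 'sense']
```

```bash
python3 - <<'E'
from h import *
from plant import pinch_z
print(pinch_z)
p=read_camera("side"); a=p["color"]
c=a[160:380,190:430]; cv2.imwrite("pics/crop1.png",cv2.resize(c,None,fx=2.7,fy=2.7,interpolation=cv2.INTER_CUBIC))
# ramp fit from top: lane surface plane & direction
t=read_camera("top"); X,u,v=world(t)
for n,c in (("A",(.376,.007)),("B",(.514,-.287))):
    k=(np.hypot(X[:,0]-c[0],X[:,1]-c[1])<.02)&(X[:,2]>.01); print(n,np.median(t["color"][v[k],u[k]],axis=0))
# hood top points
k=(X[:,0]>.6)&(X[:,0]<.85)&(abs(X[:,1]-.06)<.08)&(X[:,2]>.06)
H=X[k]; print(len(H),cv2.minAreaRect(np.float32(H[:,:2]*1000)))
A=np.c_[H[:,:2],np.ones(len(H))]; g,*_=np.linalg.lstsq(A,H[:,2],rcond=None); print(g,np.arctan2(g[1],g[0]),np.hypot(*g[:2]))
E
```

```text
0.0187
A [51. 80. 51.]
B [101. 108. 109.]
1071 ((728.4130249023438, 60.20335388183594), (88.78501892089844, 86.07299041748047), 9.360372543334961)
[ 0.16298072  0.03500182 -0.03000336] 0.2115472135669499 0.16669685748126295
```

View pics/top0.png

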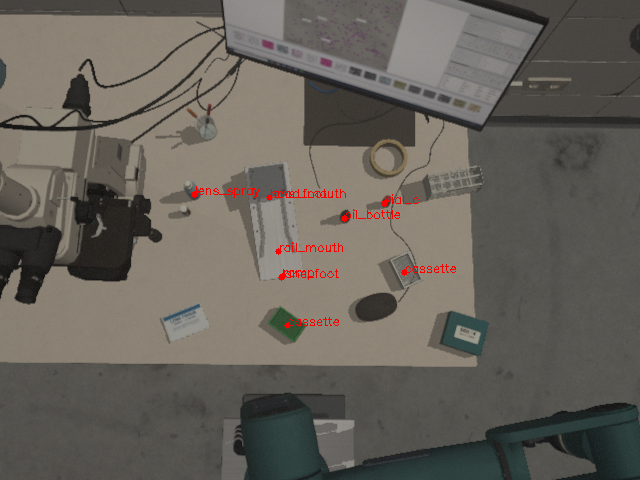

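View pics/crop1.png

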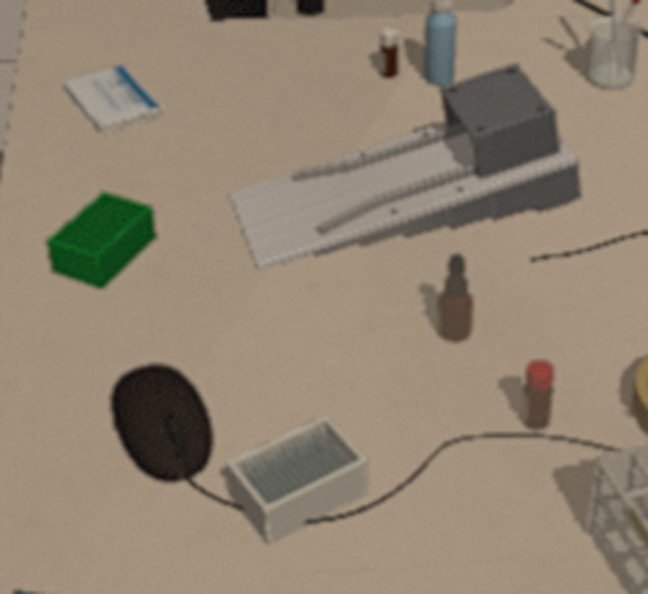

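The things that could be the cassette are the green box, at top (287,325) and side (229,252), and the off-white open box with slides, at top (404,272) and side (301,343). The task calls for the white one. The enlarged crop shows it open-topped and full of slides at crop (297,475), and the green box at crop (100,240) is the look-alike. The cassette is at (0.514, -0.287) with its long axis at about 26.5°. The ramp foot is at (0.494, 0.021) with a yaw of about 9.2°.

Request:
servo_tool(rows=[[-1, [4.0, -1.2, 0.5], [0, 0, 0]], [-1, [4.0, -1.2, 1], [0, 0, 0]], [-1, [4.0, -1.2, 1], [0, 0, 0]], [-1, [4.0, -1.2, 1], [0, 0, 0]], [-1, [4.0, -1.2, 1], [0, 0, 0]], [-1, [4.0, -1.2, 1], [0, 0, 0]], [-1, [4.0, -1.2, 1.3], [0, 0, 0]], [-1, [4.0, -1.2, 1.4], [0, 0, 0]], [-1, [4.0, -1.2, 1.4], [0, 0, 0]], [-1, [4.0, -1.2, 1.4], [0, 0, -0.1]]], force=40)

```text
time_s: 2.2
tcp_pos: [0.5128, -0.2875, 0.1209]
ee_rot: [3.075, 0.64, 0.0]
wrist_force: [0.9, -0.9, 0.2]
opening: 0.999
finger_force: 0.0
```

```bash
cat >> h.py <<'E'
def toward(P,yaw,pitch):
    "shift (cm, tool axes) and turn (rad) from the measured pose to TCP P, tool x heading yaw, raised by pitch"
    s=sense(); A=R.from_rotvec(s["ee_rot"]); B=R.from_euler("ZYX",[yaw,-pitch,0])*R.from_euler("x",np.pi)
    print("t",round(s["time_s"],2),"tcp",np.round(s["tcp_pos"],4),"F",np.round(s["wrist_force"],2),"open",round(float(s["opening"]),3))
    print("shift cm (now axes)",(A.inv().apply(np.array(P)-s["tcp_pos"])*100).round(2),"(goal axes)",(B.inv().apply(np.array(P)-s["tcp_pos"])*100).round(2),"turn",(A.inv()*B).as_rotvec().round(3))
E
python3 - <<'E'
from h import *
for n in ["top","side"]:
    p=read_camera(n)
    for m in masks_of(p,"cassette")[:3]:
        X,u,v=world(p,m["region"]); k=(X[:,2]>.028)&(X[:,2]<.04)
        if k.sum()>20: print(n,m["p"],k.sum(),cv2.minAreaRect(np.float32(X[k][:,:2]*1000)))
toward([.514,-.287,.01],np.radians(26.5),0)
E
```

```text
top 0.59 262 ((376.28033447265625, 7.6172943115234375), (79.48980712890625, 51.779232025146484), 55.615272521972656)
top 0.51 97 ((492.8566589355469, -296.7920837402344), (35.381011962890625, 51.62348937988281), 23.79414939880371)
side 0.88 724 ((515.84814453125, -289.5540771484375), (80.58259582519531, 56.99343490600586), 25.89720916748047)
side 0.86 492 ((378.94427490234375, 5.632770538330078), (85.60809326171875, 53.6163330078125), 54.36166763305664)
side 0.35 41 ((709.8005981445312, 240.94940185546875), (15.792109489440918, 27.280881881713867), 81.71562957763672)
t 2.4 tcp [ 0.5117 -0.2878  0.1205] F [-0.31  0.06  0.23] open 0.999
shift cm (now axes) [ 0.26  0.03 11.05] (goal axes) [ 0.24  0.03 11.05] turn [-0.001  0.001 -0.053]
```

Request:
servo_tool(rows=[[-1, [0.3, 0, 1.5], [0, 0, -0.05]], [-1, [0, 0, 2], [0, 0, 0]], [-1, [0, 0, 2], [0, 0, 0]], [-1, [0, 0, 2], [0, 0, 0]], [-1, [0, 0, 1.5], [0, 0, 0]], [-1, [0, 0, 1], [0, 0, 0]], [-1, [0, 0, 0.5], [0, 0, 0]], [-1, [0, 0, 0.5], [0, 0, 0]], [-1, [0, 0, 0], [0, 0, 0]]])

```text
time_s: 3.3
tcp_pos: [0.5142, -0.2876, 0.0113]
ee_rot: [3.06, 0.713, 0.0]
wrist_force: [0.2, 0.3, -0.8]
opening: 1.0
finger_force: 0.0
```

Request:
servo_tool(rows=[[1, [0, 0, 0], [0, 0, 0]], [1, [0, 0, 0], [0, 0, 0]], [1, [0, 0, 0], [0, 0, 0]], [1, [0, 0, 0], [0, 0, 0]], [1, [0, 0, 0], [0, 0, 0]], [1, [0, 0, 0], [0, 0, 0]], [1, [0, 0, 0], [0, 0, 0]], [1, [0, 0, 0], [0, 0, 0]], [1, [0, 0, 0], [0, 0, 0]], [1, [0, 0, 0], [0, 0, 0]]], force=40)

```text
time_s: 4.3
tcp_pos: [0.5149, -0.2878, 0.0123]
ee_rot: [3.058, 0.713, 0.002]
wrist_force: [-0.2, -0.1, 5.2]
opening: 0.602
finger_force: 45.3
```

Request:
servo_tool(rows=[[1, [0, 0, -0.5], [0, 0, 0]], [1, [0, 0, -1.5], [0, 0, 0]], [1, [0, 0, -2], [0, 0, 0]], [1, [0, 0, -2], [0, 0, 0]], [1, [0, 0, -2], [0, 0, 0]], [1, [0, 0, -2], [0, 0, 0]], [1, [0, 0, -1], [0, 0, 0]], [1, [0, 0, 0], [0, 0, 0]]])

```text
time_s: 5.1
tcp_pos: [0.515, -0.288, 0.1234]
ee_rot: [3.057, 0.712, 0.004]
wrist_force: [-0.5, -0.5, -1.2]
opening: 0.6
finger_force: 44.6
```

```bash
cat >> h.py <<'E'
YAW=np.radians(9.2); FOOT=np.array([.494,.021,.004]); c,s_=np.cos(.175),np.sin(.175)
UP=np.array([c*np.cos(YAW),c*np.sin(YAW),s_]); N=np.array([-s_*np.cos(YAW),-s_*np.sin(YAW),c]); L=np.cross(N,UP)
def lane(s,h): return FOOT+s*UP+h*N
E
python3 - <<'E'
from h import *
p=read_camera("side")
for m in masks_of(p,"cassette")[:3]:
        X,u,v=world(p,m["region"]); print(m["p"],len(u),u.mean(),v.mean(),np.percentile(X,[2,50,98],axis=0).round(3).tolist())
for m in mark_of(p,"cassette")[:3]: print(m)
toward(lane(.05,.062),YAW,.175)
im=p["color"]; q=proj(p,sense()["tcp_pos"])[0].astype(int); print(q)
cv2.imwrite("pics/lift.png",cv2.resize(im[q[1]-90:q[1]+90,q[0]-100:q[0]+100],None,fx=3,fy=3))
E
```

```text
0.76 1162 292.57573149741825 294.6368330464716 [[0.471, -0.327, 0.113], [0.502, -0.301, 0.137], [0.559, -0.267, 0.146]]
0.67 904 227.71349557522123 247.77101769911505 [[0.339, -0.039, 0.003], [0.379, -0.005, 0.029], [0.418, 0.045, 0.035]]
{'at': [0.3771, 0.0073, 0.0016], 'p': 0.79}
{'at': [0.5121, -0.2898, 0.1106], 'p': 0.71}
t 5.25 tcp [ 0.5135 -0.2869  0.1198] F [ 0.24 -0.03 -1.97] open 0.597
shift cm (now axes) [ 15.55 -27.35   4.65] (goal axes) [  5.94 -30.71   5.73] turn [-0.028  0.175  0.296]
[296 294]
```

View pics/lift.png

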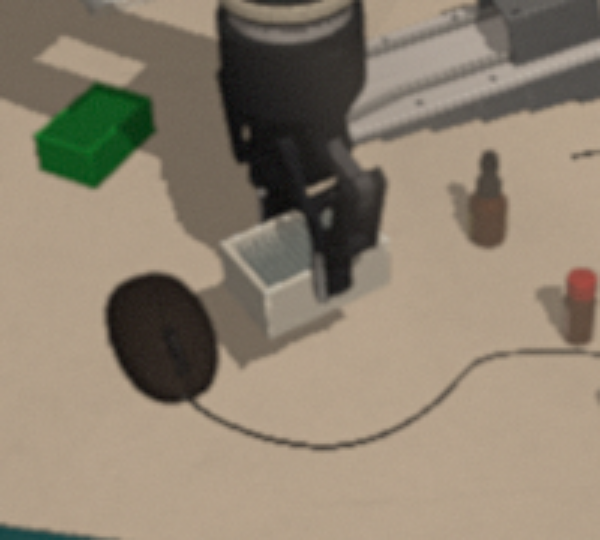

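The crop shows the white cassette held level across its width near its middle, at crop (305,275). The green box stands untouched at (95,135). Next I carry it over the low end of the ramp.

Request:
servo_tool(rows=[[1, [1, -1.75, 0], [0, 0, 0]], [1, [1.95, -3.4, 0], [0, 0, 0]], [1, [1.95, -3.4, 0], [0, 0, 0]], [1, [1.95, -3.4, 0], [0, 0, 0]], [1, [1.95, -3.4, 0], [0, 0, 0]], [1, [1.95, -3.4, 0], [0, 0, 0]], [1, [1.95, -3.4, 0], [0, 0, 0]], [1, [1.95, -3.4, 0], [0, 0, 0]], [1, [0.9, -1.8, 0], [0, 0, 0]]])

```text
time_s: 6.15
tcp_pos: [0.5314, 0.0308, 0.12]
ee_rot: [-3.056, -0.717, 0.003]
wrist_force: [0.6, -0.2, -2.7]
opening: 0.601
finger_force: 44.5
```

Request:
servo_tool(rows=[[1, [0, 0, 0], [-0.006, 0.035, 0.06]], [1, [0, 0, 0], [-0.006, 0.035, 0.06]], [1, [0, 0, 0], [-0.006, 0.035, 0.06]], [1, [0, 0, 0], [-0.005, 0.035, 0.06]], [1, [0, 0, 0], [-0.005, 0.035, 0.056]], [1, [0, 0, 0], [0, 0, 0]]])

```text
time_s: 6.75
tcp_pos: [0.5306, 0.0276, 0.1197]
ee_rot: [-3.107, -0.252, -0.27]
wrist_force: [0.0, 0.2, -1.7]
opening: 0.597
finger_force: 44.5
```

```bash
python3 - <<'E'
from h import *
p=read_camera("top")
for t in ["lane_foot","rail_mouth","hood_mouth"]:
  for m in mark_of(p,t)[:1]: print(t,m)
for m in masks_of(p,"cassette")[:3]:
        X,u,v=world(p,m["region"]); print(m["p"],len(u),u.mean(),v.mean(),np.percentile(X,[2,50,98],axis=0).round(3).tolist())
toward(lane(.05,.016),YAW,.175)
toward(lane(.05,.016),YAW,.175)
p=read_camera("side")
for m in mark_of(p,"cassette")[:2]: print(m)
for m in masks_of(p,"cassette")[:2]:
        X,u,v=world(p,m["region"]);D=(X-FOOT)@np.c_[UP,L,N]; print(m["p"],len(u),u.mean(),v.mean(),np.percentile(D,[1,2,50,98,99],axis=0).round(3).tolist())
print(np.round((sense()["tcp_pos"]-FOOT)@np.c_[UP,L,N],4))
E
```

```text
hood_mouth {'at': [0.6917, 0.058, 0.0478], 'p': 0.86}
0.7 3276 271.0903540903541 200.28754578754578 [[0.598, -0.007, 0.002], [0.685, 0.05, 0.04], [0.775, 0.111, 0.099]]
0.58 476 283.08193277310926 321.7142857142857 [[0.349, -0.031, -0.001], [0.38, 0.018, 0.021], [0.415, 0.047, 0.473]]
t 7.0 tcp [0.5329 0.0269 0.1211] F [-0.63  0.12 -2.17] open 0.598
shift cm (now axes) [-0.92 -0.06  9.24] (goal axes) [-0.91 -0.04  9.24] turn [ 0.002 -0.001  0.002]
t 7.0 tcp [0.5329 0.0269 0.1211] F [-0.63  0.12 -2.17] open 0.598
shift cm (now axes) [-0.92 -0.06  9.24] (goal axes) [-0.91 -0.04  9.24] turn [ 0.002 -0.001  0.002]
{'at': [0.5348, 0.0262, 0.1119], 'p': 0.61}
{'at': [0.3748, 0.0085, 0.0042], 'p': 0.59}
0.93 738 292.9471544715447 198.21544715447155 [[0.02, -0.033, -0.026], [0.02, -0.031, -0.019], [0.05, -0.024, 0.118], [0.1, 0.149, 0.131], [0.132, 0.186, 0.132]]
0.69 964 227.57261410788382 248.1441908713693 [[-0.157, -0.041, 0.011], [-0.155, -0.04, 0.014], [-0.113, -0.007, 0.043], [-0.07, 0.041, 0.055], [-0.068, 0.054, 0.057]]
[ 0.0592 -0.0006  0.1085]
```

Request:
servo_tool(rows=[[1, [-0.3, 0, 1], [0, 0, 0]], [1, [-0.3, 0, 2], [0, 0, 0]], [1, [-0.3, 0, 2], [0, 0, 0]], [1, [0, 0, 2], [0, 0, 0]], [1, [0, 0, 1], [0, 0, 0]], [1, [0, 0, 0.7], [0, 0, 0]], [1, [0, 0, 0.4], [0, 0, 0]], [1, [0, 0, 0], [0, 0, 0]]])

```text
time_s: 7.95
tcp_pos: [0.5401, 0.0276, 0.0301]
ee_rot: [-3.107, -0.251, -0.276]
wrist_force: [1.0, -0.4, -1.9]
opening: 0.6
finger_force: 44.5
```

Request:
servo_tool(rows=[[1, [0, 0, 0.1], [0, 0, 0]], [1, [0, 0, 0.1], [0, 0, 0]], [1, [0, 0, 0], [0, 0, 0]]])

```text
time_s: 8.25
tcp_pos: [0.5406, 0.0276, 0.0287]
ee_rot: [-3.107, -0.251, -0.277]
wrist_force: [-0.5, 0.1, -2.3]
opening: 0.597
finger_force: 44.5
```

```bash
python3 - <<'E'
from h import *
p=read_camera("side")
for m in mark_of(p,"cassette")[:2]: print(m,((m["at"]-FOOT)@np.c_[UP,L,N]).round(4))
toward(lane(.05,.012),YAW,.175); im=p["color"]
q=proj(p,sense()["tcp_pos"])[0].astype(int)
cv2.imwrite("pics/place.png",cv2.resize(im[q[1]-75:q[1]+75,q[0]-100:q[0]+100],None,fx=4,fy=4))
E
```

```text
{'at': [0.3768, 0.006, 0.0004], 'p': 0.73} [-0.1169  0.0039  0.017 ]
{'at': [0.5387, 0.0289, 0.0198], 'p': 0.71} [0.0474 0.0007 0.0077]
t 8.35 tcp [0.5405 0.0276 0.0286] F [-0.25 -0.01 -2.17] open 0.598
shift cm (now axes) [-0.05 -0.09  0.4 ] (goal axes) [-0.05 -0.09  0.4 ] turn [ 0.002 -0.002  0.001]
```

View pics/place.png

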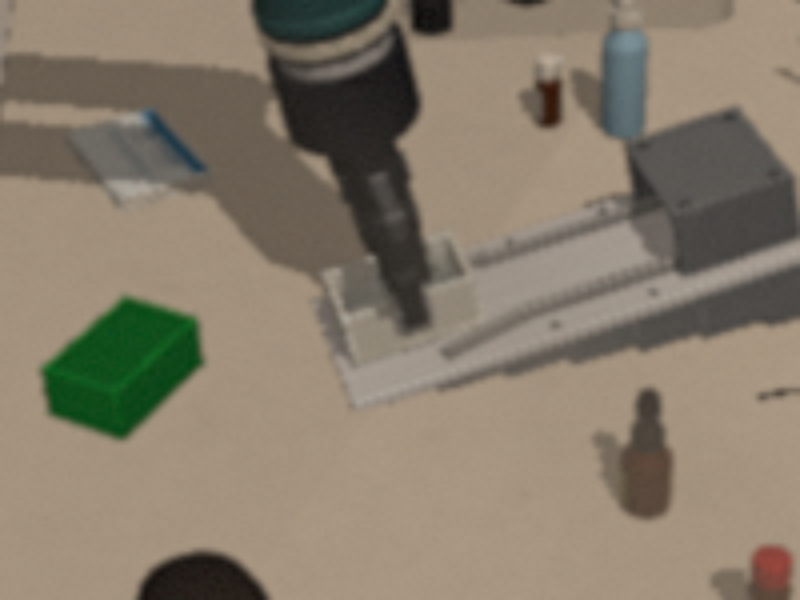

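The picture shows the cassette lying parallel to the lane at the low end, with its body around (400,295) and the right rail beginning at (450,350). No contact is felt yet. I lower it slowly.

Request:
servo_tool(rows=[[1, [0, 0, 0.1], [0, 0, 0]], [1, [0, 0, 0.1], [0, 0, 0]], [1, [0, 0, 0.05], [0, 0, 0]], [1, [0, 0, 0], [0, 0, 0]]])

```text
time_s: 8.75
tcp_pos: [0.5406, 0.0277, 0.0255]
ee_rot: [-3.107, -0.251, -0.275]
wrist_force: [0.2, 1.0, -2.4]
opening: 0.6
finger_force: 44.5
```

Request:
servo_tool(rows=[[1, [0, 0, 0.1], [0, 0, 0]], [1, [0, 0, 0.05], [0, 0, 0]], [1, [0, 0, 0], [0, 0, 0]]])

```text
time_s: 9.05
tcp_pos: [0.5411, 0.0277, 0.0247]
ee_rot: [-3.107, -0.251, -0.276]
wrist_force: [-1.5, -0.2, 1.1]
opening: 0.6
finger_force: 45.0
```

Request:
servo_tool(rows=[[-1, [0, 0, 0], [0, 0, 0]], [-1, [0, 0, 0], [0, 0, 0]], [-1, [0, 0, 0], [0, 0, 0]], [-1, [0, 0, 0], [0, 0, 0]], [-1, [0, 0, 0], [0, 0, 0]], [-1, [0, 0, -0.5], [0, 0, 0]], [-1, [0, 0, -1.5], [0, 0, 0]], [-1, [0, 0, -2], [0, 0, 0]], [-1, [0, 0, -2], [0, 0, 0]], [-1, [0, 0, 0], [0, 0, 0]]])

```text
time_s: 10.05
tcp_pos: [0.5328, 0.026, 0.0872]
ee_rot: [-3.107, -0.251, -0.287]
wrist_force: [0.2, 0.4, 0.2]
opening: 1.0
finger_force: 0.0
```

Request:
servo_tool(rows=[[1, [-2, 0, -0.5], [0, 0, 0]], [1, [-2, 0, 0], [0, 0, 0]], [1, [-2, 0, 0], [0, 0, 0]], [1, [-1, 0, 0], [0, 0, 0]], [1, [0, 0, 0], [0, 0, 0]], [1, [0, 0, 0], [0, 0, 0]], [1, [0, 0, 0], [0, 0, 0]], [1, [0, 0, 0], [0, 0, 0]]])

```text
time_s: 10.85
tcp_pos: [0.4625, 0.015, 0.0762]
ee_rot: [-3.107, -0.251, -0.277]
wrist_force: [0.4, -1.8, 0.4]
opening: -0.001
finger_force: 0.0
```

```bash
python3 - <<'E'
from h import *
B=np.c_[UP,L,N]
for n in ("side","top"):
  p=read_camera(n)
  for m in mark_of(p,"cassette")[:3]: print(n,m["p"],np.round(m["at"],3),((m["at"]-FOOT)@B).round(4))
  X,u,v=world(p); D=(X-FOOT)@B
  k=(D[:,0]>-.01)&(D[:,0]<.12)&(abs(D[:,1])<.045)&(D[:,2]>.024)&(D[:,2]<.042)
  print(k.sum(),cv2.minAreaRect(np.float32(D[k][:,:2]*1000)),np.percentile(D[k],[1,50,99],axis=0).round(4).tolist())
  k=(D[:,0]>.16)&(D[:,0]<.3)&(abs(D[:,1])<.07)&(D[:,2]>.038)&(D[:,2]<.055)
  print("hood",k.sum(),cv2.minAreaRect(np.float32(D[k][:,:2]*1000)),np.percentile(D[k],[1,50,99],axis=0).round(4).tolist())
  if n=="side": cv2.imwrite("pics/rel.png",cv2.resize(p["color"][170:320,200:400],None,fx=4,fy=4))
toward(lane(-.007,.014),YAW,.175)
print((sense()["tcp_pos"]-FOOT)@B)
E
```

```text
side 0.68 [0.541 0.026 0.015] [ 0.0484 -0.0031  0.0027]
side 0.68 [ 0.376  0.006 -0.002] [-0.1184  0.004   0.015 ]
415 ((51.32952880859375, -0.9561367034912109), (80.7102279663086, 60.61549377441406), 0.6472606658935547) [[0.0115, -0.03, 0.0242], [0.0516, -0.0031, 0.0308], [0.0911, 0.0255, 0.0359]]
hood 761 ((244.37110900878906, -1.3306732177734375), (76.0750961303711, 91.63792419433594), 0.2267381250858307) [[0.2075, -0.0453, 0.0389], [0.2441, -0.0046, 0.0437], [0.281, 0.0421, 0.047]]
top 0.86 [0.374 0.005 0.002] [-0.1195  0.0034  0.019 ]
top 0.56 [0.541 0.027 0.011] [ 0.0481 -0.0018 -0.0015]
263 ((49.14910888671875, 0.13555145263671875), (51.83259201049805, 79.40575408935547), 89.70746612548828) [[0.01, -0.0257, 0.0249], [0.0468, -0.0001, 0.0327], [0.0886, 0.0259, 0.0412]]
hood 1030 ((242.6800537109375, 1.324859619140625), (86.02149200439453, 75.07303619384766), 89.71138763427734) [[0.2058, -0.0409, 0.0385], [0.2423, 0.0015, 0.0446], [0.2793, 0.0434, 0.0521]]
t 11.05 tcp [0.4619 0.015  0.0759] F [-0.2   0.84  0.65] open -0.005
shift cm (now axes) [ 1.25 -0.09  6.25] (goal axes) [ 1.26 -0.08  6.25] turn [ 0.002 -0.002  0.001]
[-0.01961471 -0.00077762  0.07648255]
```

View pics/rel.png

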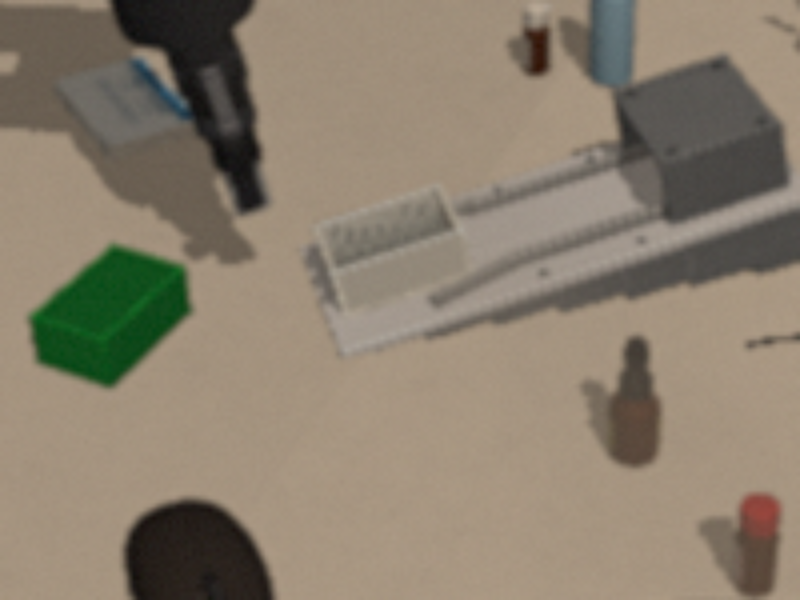

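The cassette has been let go. It lies flat on the low end, with its body at crop (390,245), centred at s≈0.05 with y≈0. I lower the shut fingers behind it and push.

Request:
servo_tool(rows=[[1, [0, -0.1, 1], [0, 0, 0]], [1, [0, 0, 1.5], [0, 0, 0]], [1, [0, 0, 1.5], [0, 0, 0]], [1, [0, 0, 1], [0, 0, 0]], [1, [0, 0, 0.6], [0, 0, 0]], [1, [0, 0, 0.5], [0, 0, 0]], [1, [0, 0, 0], [0, 0, 0]]])

```text
time_s: 11.75
tcp_pos: [0.4718, 0.0176, 0.0152]
ee_rot: [-3.107, -0.251, -0.274]
wrist_force: [-0.1, -0.0, 0.1]
opening: -0.003
finger_force: 0.0
```

Request:
servo_tool(rows=[[1, [0.3, 0, 0], [0, 0, 0]], [1, [0.3, 0, 0], [0, 0, 0]], [1, [0.3, 0, 0], [0, 0, 0]], [1, [0.3, 0, 0], [0, 0, 0]], [1, [0.3, 0, 0], [0, 0, 0]], [1, [0.3, 0, 0], [0, 0, 0]], [1, [0.3, 0, 0], [0, 0, 0]], [1, [0.3, 0, 0], [0, 0, 0]], [1, [0.3, 0, 0], [0, 0, 0]], [1, [0.3, 0, 0], [0, 0, 0]]])

```text
time_s: 12.75
tcp_pos: [0.5009, 0.0223, 0.0207]
ee_rot: [-3.107, -0.251, -0.274]
wrist_force: [-0.9, -0.9, -0.6]
opening: -0.008
finger_force: 1.0
```

```bash
cat > st.py <<'E'
from h import *
B=np.c_[UP,L,N]
def st():
    s=sense(); print("t",round(s["time_s"],2),"tcp lane",((s["tcp_pos"]-FOOT)@B*1000).round(2),"F lane",(s["wrist_force"]@B).round(2))
def cas():
    for n in ("side","top"):
        p=read_camera(n)
        for m in mark_of(p,"cassette")[:3]:
            d=(m["at"]-FOOT)@B
            if d[0]>0: print(n,round(m["p"],2),d.round(4))
        X,u,v=world(p); D=(X-FOOT)@B; t=(sense()["tcp_pos"]-FOOT)@B
        k=(D[:,0]>t[0]+.012)&(D[:,0]<.204)&(abs(D[:,1])<.04)&(D[:,2]>.024)&(D[:,2]<.038)
        print(n,k.sum(),np.percentile(D[k],[1,50,99],axis=0).round(4).tolist(),cv2.minAreaRect(np.float32(D[k][:,:2]*1000)))
    return p
st()
E
python3 -c "
from st import *
cas();st()"
```

```text
t 12.75 tcp lane [ 9.82  0.22 15.27] F lane [-1.16 -0.69 -0.37]
side 418 [[0.0235, -0.0295, 0.0243], [0.0655, -0.0055, 0.0306], [0.1013, 0.0252, 0.0361]] ((62.52709197998047, -1.8050308227539062), (79.55612182617188, 57.03821563720703), 0.2909850776195526)
top 0.74 [ 0.0599 -0.0012 -0.0019]
top 0.59 [0.2063 0.003  0.0036]
top 178 [[0.0385, -0.0254, 0.0256], [0.0761, 0.0021, 0.0326], [0.1007, 0.0264, 0.0377]] ((68.74237060546875, 0.6067237854003906), (52.25991439819336, 64.08051300048828), 89.7143783569336)
t 12.95 tcp lane [10.85  0.12 15.57] F lane [-0.03  0.16 -0.04]
```

Request:
servo_tool(rows=[[1, [0.35, 0, 0], [0, 0, 0]], [1, [0.35, 0, 0], [0, 0, 0]], [1, [0.35, 0, 0], [0, 0, 0]], [1, [0.35, 0, 0], [0, 0, 0]], [1, [0.35, 0, 0], [0, 0, 0]], [1, [0.35, 0, 0], [0, 0, 0]], [1, [0.35, 0, 0], [0, 0, 0]], [1, [0.35, 0, 0], [0, 0, 0]], [1, [0.35, 0, 0], [0, 0, 0]], [1, [0.35, 0, 0], [0, 0, 0]]])

```text
time_s: 13.95
tcp_pos: [0.5355, 0.0279, 0.0273]
ee_rot: [-3.107, -0.251, -0.276]
wrist_force: [-0.1, -0.1, -0.9]
opening: 0.0
finger_force: 0.6
```

```bash
python3 -c "
from st import *
cas();st()"
```

```text
t 13.95 tcp lane [45.52  0.16 15.64] F lane [-0.28 -0.05 -0.85]
side 0.96 [ 0.0943 -0.0045  0.0008]
side 415 [[0.0589, -0.0293, 0.0242], [0.1007, -0.0035, 0.0303], [0.1375, 0.026, 0.0359]] ((98.13289642333984, -1.8992843627929688), (79.83775329589844, 57.25254440307617), 0.48540595173835754)
top 0.83 [ 0.0947  0.0002 -0.0004]
top 162 [[0.0844, -0.0253, 0.0247], [0.1157, -0.0, 0.0323], [0.136, 0.0262, 0.0376]] ((108.99559020996094, 0.3338489532470703), (52.10466003417969, 54.238643646240234), 89.68511962890625)
t 14.15 tcp lane [4.607e+01 2.000e-02 1.605e+01] F lane [-0.14 -0.06  0.1 ]
```

Request:
servo_tool(rows=[[1, [0.35, 0, 0], [0, 0, 0]], [1, [0.35, 0, 0], [0, 0, 0]], [1, [0.35, 0, 0], [0, 0, 0]], [1, [0.35, 0, 0], [0, 0, 0]], [1, [0.35, 0, 0], [0, 0, 0]], [1, [0.35, 0, 0], [0, 0, 0]], [1, [0.35, 0, 0], [0, 0, 0]], [1, [0.35, 0, 0], [0, 0, 0]], [1, [0.35, 0, 0], [0, 0, 0]], [1, [0.35, 0, 0], [0, 0, 0]]])

```text
time_s: 15.15
tcp_pos: [0.5695, 0.0334, 0.0335]
ee_rot: [-3.107, -0.251, -0.276]
wrist_force: [-4.3, -1.8, 2.7]
opening: 0.002
finger_force: 2.1
```

Request:
servo_tool(rows=[[1, [0.35, 0, 0], [0, 0, 0]], [1, [0.35, 0, 0], [0, 0, 0]], [1, [0.35, 0, 0], [0, 0, 0]], [1, [0.35, 0, 0], [0, 0, 0]], [1, [0.35, 0, 0], [0, 0, 0]], [1, [0.35, 0, 0], [0, 0, 0]], [1, [0.35, 0, 0], [0, 0, 0]], [1, [0.35, 0, 0], [0, 0, 0]], [1, [0.35, 0, 0], [0, 0, 0]], [1, [0.3, 0, 0], [0, 0, 0]]])

```text
time_s: 16.15
tcp_pos: [0.6032, 0.0389, 0.0395]
ee_rot: [-3.107, -0.251, -0.276]
wrist_force: [-4.2, 0.2, 2.3]
opening: -0.001
finger_force: 1.7
```

```bash
python3 -c "
from st import *
p=cas();st()
for m in mark_of(p,'stop_block')[:1]+mark_of(p,'seat_pin')[:1]: print(m)"
```

```text
t 16.15 tcp lane [115.16   0.18  15.72] F lane [-3.64  0.82  2.93]
side 0.75 [ 0.1632 -0.001  -0.0013]
side 426 [[0.1283, -0.0298, 0.0242], [0.1682, -0.0036, 0.0298], [0.2037, 0.0259, 0.0355]] ((166.09532165527344, -2.208303451538086), (58.665767669677734, 76.09465026855469), 89.62678527832031)
top 0.54 [ 0.1643 -0.0024  0.0004]
top 113 [[0.1703, -0.0253, 0.0244], [0.1901, -0.0009, 0.0311], [0.2038, 0.0261, 0.0377]] ((186.87969970703125, 0.4663257598876953), (33.97473907470703, 51.757389068603516), 0.28417760133743286)
t 16.35 tcp lane [115.79   0.14  15.87] F lane [-0.82 -1.46 -0.92]Traceback (most recent call last):
  File "<string>", line 4, in <module>
    for m in mark_of(p,'stop_block')[:1]+mark_of(p,'seat_pin')[:1]: print(m)
                                         ~~~~~~~^^^^^^^^^^^^^^
ValueError: it knows: cassette, hood_mouth, lane_foot, lens_spray, oil_bottle, rail_mouth, ramp, stop_block, vial
```

Request:
servo_tool(rows=[[1, [0.1, 0, 0], [0, 0, 0]], [1, [0.1, 0, 0], [0, 0, 0]], [1, [0.1, 0, 0], [0, 0, 0]], [1, [0.1, 0, 0], [0, 0, 0]], [1, [0.1, 0, 0], [0, 0, 0]], [1, [0.1, 0, 0], [0, 0, 0]], [1, [0.1, 0, 0], [0, 0, 0]], [1, [0.1, 0, 0], [0, 0, 0]], [1, [0.1, 0, 0], [0, 0, 0]], [1, [0.1, 0, 0], [0, 0, 0]]])

```text
time_s: 17.4
tcp_pos: [0.6126, 0.0404, 0.0412]
ee_rot: [-3.107, -0.251, -0.276]
wrist_force: [-2.9, -0.6, 1.9]
opening: 0.003
finger_force: 1.6
```

Request:
servo_tool(rows=[[1, [0.1, 0, 0], [0, 0, 0]], [1, [0.1, 0, 0], [0, 0, 0]], [1, [0.1, 0, 0], [0, 0, 0]], [1, [0.05, 0, 0], [0, 0, 0]]])

```text
time_s: 17.8
tcp_pos: [0.6161, 0.041, 0.0418]
ee_rot: [-3.107, -0.251, -0.276]
wrist_force: [-3.8, -0.9, 1.2]
opening: -0.002
finger_force: 1.5
```

Request:
servo_tool(rows=[[1, [0.05, 0, 0], [0, 0, 0]], [1, [0.05, 0, 0], [0, 0, 0]], [1, [0.05, 0, 0], [0, 0, 0]], [1, [0.05, 0, 0], [0, 0, 0]]])

```text
time_s: 18.2
tcp_pos: [0.6179, 0.0413, 0.0422]
ee_rot: [-3.107, -0.251, -0.276]
wrist_force: [-2.2, -0.5, 0.3]
opening: 0.003
finger_force: 1.2
```

Request:
servo_tool(rows=[[1, [0.05, 0, 0], [0, 0, 0]], [1, [0.05, 0, 0], [0, 0, 0]]])

```text
time_s: 18.4
tcp_pos: [0.6189, 0.0414, 0.0424]
ee_rot: [-3.107, -0.251, -0.276]
wrist_force: [-2.9, -0.4, -0.7]
opening: 0.003
finger_force: 1.1
```

Request:
servo_tool(rows=[[1, [0.05, 0, 0], [0, 0, 0]], [1, [0.05, 0, 0], [0, 0, 0]], [1, [0.05, 0, 0], [0, 0, 0]]])

```text
time_s: 18.7
tcp_pos: [0.6204, 0.0417, 0.0426]
ee_rot: [-3.107, -0.251, -0.276]
wrist_force: [-1.5, 0.1, -0.2]
opening: -0.001
finger_force: 1.0
```

Request:
servo_tool(rows=[[1, [0.05, 0, 0], [0, 0, 0]], [1, [0.05, 0, 0], [0, 0, 0]], [1, [0.05, 0, 0], [0, 0, 0]]])

```text
time_s: 19.0
tcp_pos: [0.6218, 0.0419, 0.0429]
ee_rot: [-3.107, -0.251, -0.276]
wrist_force: [-1.9, -0.5, -0.1]
opening: 0.001
finger_force: 0.9
```

Request:
servo_tool(rows=[[1, [0.05, 0, 0], [0, 0, 0]], [1, [0.05, 0, 0], [0, 0, 0]], [1, [0.05, 0, 0], [0, 0, 0]]])

```text
time_s: 19.3
tcp_pos: [0.6233, 0.0421, 0.0432]
ee_rot: [-3.107, -0.251, -0.276]
wrist_force: [-1.3, 0.2, -0.3]
opening: 0.002
finger_force: 0.8
```

Request:
servo_tool(rows=[[1, [0.05, 0, 0], [0, 0, 0]], [1, [0.05, 0, 0], [0, 0, 0]], [1, [0.05, 0, 0], [0, 0, 0]]])

```text
time_s: 19.6
tcp_pos: [0.6247, 0.0423, 0.0435]
ee_rot: [-3.107, -0.251, -0.276]
wrist_force: [-1.5, 0.4, -0.5]
opening: -0.0
finger_force: 0.7
```

Request:
servo_tool(rows=[[1, [0.05, 0, 0], [0, 0, 0]], [1, [0.05, 0, 0], [0, 0, 0]], [1, [0.05, 0, 0], [0, 0, 0]]])

```text
time_s: 19.9
tcp_pos: [0.6261, 0.0426, 0.0437]
ee_rot: [-3.107, -0.251, -0.275]
wrist_force: [-1.5, -1.2, -1.1]
opening: 0.001
finger_force: 0.8
```

Request:
servo_tool(rows=[[1, [0.05, 0, 0], [0, 0, 0]], [1, [0.05, 0, 0], [0, 0, 0]], [1, [0.05, 0, 0], [0, 0, 0]]])

```text
time_s: 20.2
tcp_pos: [0.6275, 0.0428, 0.044]
ee_rot: [-3.107, -0.251, -0.275]
wrist_force: [-2.6, -0.6, -1.3]
opening: 0.002
finger_force: 1.4
```

Request:
servo_tool(rows=[[1, [0.05, 0, 0], [0, 0, 0]], [1, [0.05, 0, 0], [0, 0, 0]]])

```text
time_s: 20.4
tcp_pos: [0.6275, 0.0429, 0.0439]
ee_rot: [-3.108, -0.251, -0.272]
wrist_force: [-6.7, -0.8, 2.4]
opening: 0.003
finger_force: 3.0
```

Request:
servo_tool(rows=[[1, [0.05, 0, 0], [0, 0, 0]], [1, [0, 0, 0], [0, 0, 0]]])

```text
time_s: 20.6
tcp_pos: [0.6275, 0.0429, 0.0439]
ee_rot: [-3.108, -0.251, -0.27]
wrist_force: [-6.6, -1.6, 2.6]
opening: 0.0
finger_force: 3.2
```

Request:
servo_tool(rows=[[1, [0.05, 0, 0], [0, 0, 0]], [1, [0, 0, 0], [0, 0, 0]]])

```text
time_s: 20.8
tcp_pos: [0.6275, 0.0429, 0.044]
ee_rot: [-3.108, -0.251, -0.268]
wrist_force: [-7.8, -2.2, 3.2]
opening: 0.003
finger_force: 3.9
```

Request:
servo_tool(rows=[[1, [0.05, 0, 0], [0, 0, 0]], [1, [0.05, 0, 0], [0, 0, 0]], [1, [0, 0, 0], [0, 0, 0]], [1, [0, 0, 0], [0, 0, 0]], [1, [0, 0, 0], [0, 0, 0]], [1, [0, 0, 0], [0, 0, 0]], [1, [0, 0, 0], [0, 0, 0]]])

```text
time_s: 21.5
tcp_pos: [0.6275, 0.0429, 0.044]
ee_rot: [-3.109, -0.251, -0.265]
wrist_force: [-10.8, -1.5, 4.5]
opening: -0.003
finger_force: 5.2
```

```bash
python3 -c "
from st import *
p=cas();st()"
```

```text
t 21.5 tcp lane [140.21   0.27  15.79] F lane [-9.9   0.28  6.33]
side 0.81 [ 0.1913 -0.0012  0.0003]
side 272 [[0.1527, -0.0294, 0.0241], [0.1814, -0.0064, 0.0301], [0.2035, 0.0256, 0.0349]] ((178.0987091064453, -2.3836517333984375), (51.765743255615234, 56.61431884765625), 0.2122461348772049)Traceback (most recent call last):
  File "<string>", line 3, in <module>
    p=cas();st()
  File "st.py", line 13, in cas
    print(n,k.sum(),np.percentile(D[k],[1,50,99],axis=0).round(4).tolist(),cv2.minAreaRect(np.float32(D[k][:,:2]*1000)))
                    ~~~~~~~~~~~~~^^^^^^^^^^^^^^^^^^^^^^^
    return _quantile_unchecked(
        a, q, axis, out, overwrite_input, method, keepdims, weights)
    return _ureduce(a,
                    func=_quantile_ureduce_func,
    ...<5 lines>...
                    overwrite_input=overwrite_input,
                    method=method)
    r = func(a, **kwargs)
    result = _quantile(arr,
                       quantiles=q,
    ...<2 lines>...
                       out=out,
                       weights=wgt)
    slices_having_nans = np.isnan(arr[-1, ...])
                                  ~~~^^^^^^^^^
IndexError: index -1 is out of bounds for axis 0 with size 0
```

It is pressed home: about 10 N along the lane, with the front at s≈231 mm. I back away slowly.

Request:
servo_tool(rows=[[1, [-0.1, 0, 0], [0, 0, 0]], [1, [-0.1, 0, 0], [0, 0, 0]], [1, [-0.1, 0, 0], [0, 0, 0]], [1, [-0.2, 0, 0], [0, 0, 0]], [1, [-0.5, 0, 0], [0, 0, 0]], [1, [-1, 0, 0], [0, 0, 0]], [1, [-2, 0, 0], [0, 0, 0]], [1, [-2, 0, 0], [0, 0, 0]], [1, [-2, 0, -1], [0, 0, 0]], [1, [-2, 0, -2], [0, 0, 0]]])

```text
time_s: 22.7
tcp_pos: [0.5254, 0.0267, 0.0546]
ee_rot: [-3.107, -0.251, -0.269]
wrist_force: [-0.3, -0.4, -0.2]
opening: -0.002
finger_force: 0.0
```

Request:
servo_tool(rows=[[1, [-2, 0, -3], [0, 0, 0]], [1, [-2, 0, -3], [0, 0, 0]], [1, [-2, 0, -3], [0, 0, 0]], [1, [-2, 0, -2], [0, 0, 0]], [1, [0, 0, 0], [0, 0, 0]]])

```text
time_s: 23.2
tcp_pos: [0.4311, 0.0108, 0.1539]
ee_rot: [-3.108, -0.25, -0.287]
wrist_force: [-0.1, -0.5, 0.6]
opening: -0.001
finger_force: 0.0
```

```bash
python3 - <<'E'
from st import *
p=read_camera("side"); X,u,v=world(p); D=(X-FOOT)@B
k=(D[:,0]>.1)&(D[:,0]<.204)&(abs(D[:,1])<.04)&(D[:,2]>.024)&(D[:,2]<.038)
print(k.sum(),np.percentile(D[k],[1,50,99],axis=0).round(4).tolist(),cv2.minAreaRect(np.float32(D[k][:,:2]*1000)))
for t in ("cassette","oil_bottle","lens_spray","vial_c"): print(t,[(round(m["p"],2),np.round(m["at"],3)) for m in mark_of(p,t)[:2]])
cv2.imwrite("pics/end.png",cv2.resize(p["color"][160:340,200:430],None,fx=3.3,fy=3.3))
E
```

```text
t 23.2 tcp lane [-3.6680e+01 -3.0000e-02  1.5873e+02] F lane [-0.04 -0.43  0.64]
306 [[0.1521, -0.0298, 0.0241], [0.178, -0.0029, 0.0302], [0.2029, 0.0245, 0.036]] ((177.78099060058594, -2.494365692138672), (57.33024215698242, 51.82389831542969), 89.77897644042969)
cassette [(0.86, array([0.38 , 0.007, 0.004])), (0.72, array([0.493, 0.022, 0.008]))]
oil_bottle [(0.56, array([ 0.65 , -0.139,  0.004]))]
lens_spray [(0.58, array([0.706, 0.256, 0.002]))]
vial_c [(0.67, array([ 0.692, -0.244,  0.002]))]
```

View pics/end.png

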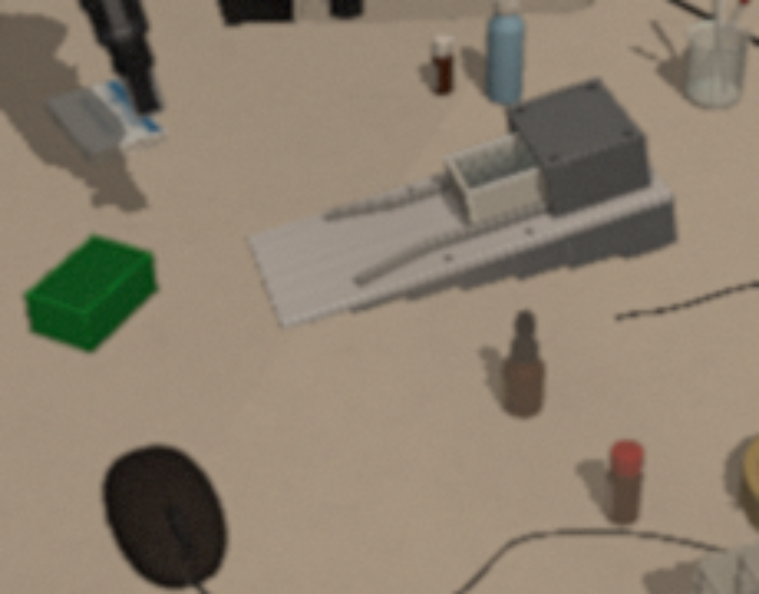

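The picture shows the cassette between the rails with its front under the hood, around (500,185). Its rear edge is at s≈152 mm, the same as when it was pressed. The bottles and the vial stand where they were, and the arm is clear.

```bash
python3 -c "
from plant import *
print(finish_job())"
```

```text
the job is handed in; nothing more can be done
None
```

The white cassette is home against the buffer: it was set down and let go on the ramp, pushed up, and pressed with an estimated 8 N (10 N read at the wrist); the job was handed in at about 23 s, with no verdict returned.

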